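# Fetch the bracket from behind the containers and nest it on the rail

### The arm

A 6-joint arm with a two-finger parallel gripper is mounted at the origin on the work surface. World frame = base frame: x ahead of the robot, y to its left, z up, the work surface at z = 0. Lengths are in m, angles in rad, forces in N, time in s.
With the tool pointing down it reaches from about 0.375 to 0.825 m from the base axis. Payload 5.5 kg.
Tool frame: the origin (TCP) lies between the finger pads; the fingertips stand 11 mm ahead of it and the grasp point (between the pads) lies 8 mm behind it; z points along the fingers, y is the direction in which the jaws open and shut (so a half turn about z gives the same grasp; the last joint's range is limited). The gripper opens to 85 mm and grips with 20 to 120 N. Pads are 22 mm wide; open, the fingers measure 114 mm over their backs; the gripper's body (76 mm by 85 mm) begins 54 mm behind the grasp point. The pads swing forward as they close: fully open they stand 13 mm farther back than shut.
Start: joints at [-1.264, 0.314, -0.047, 1.21, 0, 1.571], TCP at [0.181, -0.572, 0.242] pointing down, gripper open.
Joint ranges: [-2.67, 2.67], [-0.69, 1.73], [-1.03, 1.25], [-2.08, 2.16], [-1.42, 1.45], [-3.14, 3.14]. Speed limits (rad/s): [2.39, 2.39, 3.01, 3.14, 3.14, 3.14].

### API

Orientations are given as a unit quaternion [w, x, y, z].
In Python, from cell import r gives the robot as it stands.
- The arm moves only by the tool jog_arm, never from a script. Its argument "moves" is a list of rows, each a list of 3 entries, a list of its own where there are three numbers: the opening, from 0 (shut) to 1 (fully open), then the shift along the tool's x, y, z in mm, then the turn about the tool's z in rad. In form: [[hand, [x, y, z], turn], ...]. A call has 1 to 5 rows; each row is the pose to reach, as a shift and turn from the pose measured when the call began, along the tool's axes at that moment; what a row does not reach only later rows make up. A row lasts 1/8 s, in which the tool goes at most 62.5 mm and 10.7 degrees, less where a joint would pass 70% of its speed; a pose out of reach is approached as far as the arm can. A call with a gripper value outside its range is refused whole. The fingers move at their own pace and stop on an object; "newtons" is the grip in N (left out, the last holds). Time passes only in rows, so rows that repeat a pose let the fingers close. It gives the time, the measured TCP pose, the force and the opening at its end, in the units of the state.
- r.get_obs(): the state, without advancing time (a new reading comes with each control period).
- r.grab_frame(name): name is "side" or "top" or "wrist"; returns the picture (420x560x3 uint8, red, green, blue); there is no depth.
- r.camera_model(name): a dict with "fovy" (degrees; the focal length in pixels is half the picture's height over the tangent of half this angle, whatever the lens; pixels are square), "cx", "cy" (the principal point, pixels), "R" (3x3) and "t" (3): a world point X has camera coordinates R X + t. Camera axes: x right, y down, z forward; pixel columns grow to the right and rows downward; lengths in m; the calibration is good to about 2 mm. A picture is of the moment at which its call begins: read the wrist's pose just before it. camera_model takes no time and is no camera call; for the wrist camera it gives the pose at the moment of the call.
- r.sign_off(): hands the job in, once; it reports no verdict.
The state is a dict: "clock": time; "qpos": joint angles; "qd": joint speeds; "joint_efforts": joint torques, N m; "position": TCP position; "tcp_rot": TCP orientation; "ft_force": force on the tool from outside, world axes, zero at the start; "torque": the same for the moment, N m; "opening": finger opening in m.
Only numpy, scipy, OpenCV 4.12 (cv2) and the standard library are available. Lean on these libraries where they do the work, as an engineer would, in place of code of your own. Each camera call takes 0.05 s, during which the arm holds its last target.

### The job

Move the three containers (blue tin, amber jar, white tub) off the grey tray onto the green side mat, standing upright. Only then take the red angle bracket from behind them and nest it, ridge over ridge and fully seated, on the steel angle rail in the jig, midway between the rail's two white bands. Leave it there and put each container back upright in the very circle of the tray where it stood at the start, without disturbing the wrench, the tape roll or the grinding disc.

Things in the scene. Friction and masses are not known exactly. Their poses are not given: they have to be found in the camera images.
- tin_mid (a point): Blue painted tin with a pale steel lid, 50 mm in diameter and 78 mm tall, upright, about 0.2 kg, loose. This point is its centre, 39 mm above its base; z is up along it. At the start it stands in the middle of one of the three white circles of the tray (which one varies).
- jar_mid (a point): Amber glass jar with a black cap on a narrower neck, 50 mm in diameter and 78 mm tall, upright, about 0.2 kg, loose. This point is its centre, 39 mm above its base; z is up along it. At the start it stands in the middle of one of the three white circles of the tray (which one varies).
- tub_mid (a point): White plastic tub with a yellow cap on a narrower neck, 50 mm in diameter and 78 mm tall, upright, about 0.2 kg, loose. This point is its centre, 39 mm above its base; z is up along it. At the start it stands in the middle of one of the three white circles of the tray (which one varies).
- bracket_tab (a point): Red bracket, ~0.4 kg, loose, like a tent behind the containers: 100 mm of 40 x 40 x 4 mm angle, ridge up (57 mm wide, ridge 31 mm above its leg edges), with a flat bar (tab) along mid-ridge to grip across: 50 mm long, 16 mm thick, rising 34 mm above the ridge. This point: centre of the tab, 17 mm above the ridge, 48 mm above the leg edges; x along the ridge, y across the tab's thickness, z up.
- jig: Fixed jig: dark steel plate 200 x 110 x 10 mm, on it the rail: 180 mm of bare 40 x 40 x 4 mm angle, ridge up. Origin: centre of the plate's underside, on the table; x along the ridge, z up. Ridge 41 mm above the origin. Two white bands, 8 mm wide, cross the rail at x = -66 and +66 mm. The bracket seats over the rail, ridges parallel, either way round; its tab centre is then 64 mm above the origin.
- mat: Fixed green side mat 300 x 130 x 3 mm, flat on the table, room for the three containers. Origin: centre of its underside; x along its long side, z up.
- tray: Fixed grey steel tray 210 (x) x 330 (y) mm, floor 4 mm thick, lip 12 mm high all round. Origin: centre of its underside on the table; z up. Three white circles, 72 mm across, are painted on its floor, centred at x = -50 mm and y = -100, 0 and +100 mm. The bracket stands at about x = +25 mm.
- wrench: Bystander: steel wrench 160 mm long, lying between the robot and the tray. Origin on its underside at mid-length; x along it.
- roll: Bystander: black roll of tape lying flat beyond the tray, 90 mm across, 24 mm high. Origin: centre of its underside.
- disc: Bystander: grey grinding disc lying flat beyond the tray, 100 mm across, 6 mm thick. Origin: centre of its underside.
Not all that is in view belongs to the job. What is meant by the part that bears bracket_tab is not turquoise, and is the larger of those in its own colour.

How it is judged:
On the way, in this order (a step that is already met when the one before it is completed fails the run):
1. all three containers stand upright on the side mat, with the bracket still where it was (within 20 mm) (x of tin_mid in the frame of mat between -0.145 and 0.145 m and y of tin_mid in the frame of mat between -0.06 and 0.06 m and z of tin_mid in the frame of mat between 0.037 and 0.048 m and angle between each of tin_mid, jar_mid, tub_mid's own z axis and vertical below 0.1 rad and x of jar_mid in the frame of mat between -0.145 and 0.145 m and y of jar_mid in the frame of mat between -0.06 and 0.06 m and z of jar_mid in the frame of mat between 0.037 and 0.048 m and x of tub_mid in the frame of mat between -0.145 and 0.145 m and y of tub_mid in the frame of mat between -0.06 and 0.06 m and z of tub_mid in the frame of mat between 0.037 and 0.048 m and distance of bracket_tab from where it was at the start of the episode below 0.02 m), for 0.2 s.
2. the bracket is nested on the rail between the bands, with the containers still on the mat (x of tin_mid in the frame of mat between -0.145 and 0.145 m and y of tin_mid in the frame of mat between -0.06 and 0.06 m and z of tin_mid in the frame of mat between 0.037 and 0.048 m and angle between each of tin_mid, jar_mid, tub_mid's own z axis and vertical below 0.1 rad and x of jar_mid in the frame of mat between -0.145 and 0.145 m and y of jar_mid in the frame of mat between -0.06 and 0.06 m and z of jar_mid in the frame of mat between 0.037 and 0.048 m and x of tub_mid in the frame of mat between -0.145 and 0.145 m and y of tub_mid in the frame of mat between -0.06 and 0.06 m and z of tub_mid in the frame of mat between 0.037 and 0.048 m and x of bracket_tab in the frame of jig between -0.015 and 0.015 m and y of bracket_tab in the frame of jig between -0.005 and 0.005 m and z of bracket_tab in the frame of jig between 0.0597569 and 0.0667569 m and angle between the x axis of bracket_tab and the x axis of jig, either way round below 0.08 rad and angle between bracket_tab's own z axis and vertical below 0.08 rad), for 0.2 s.
At the end, for the whole second after the job is handed in: Each container upright, at rest, within 15 mm of its start. Bracket at rest, upright, seated on the rail: tab centre within 15 mm of mid-rail along it, 5 mm across, height within -4/+3 mm of seated, ridges parallel within 0.08 rad (distance of each of tin_mid, jar_mid, tub_mid from where it was at the start of the episode below 0.015 m and angle between each of tin_mid, jar_mid, tub_mid's own z axis and vertical below 0.1 rad and linear speed of each of tin, jar, tub, bracket below 0.02 m/s and x of bracket_tab in the frame of jig between -0.015 and 0.015 m and y of bracket_tab in the frame of jig between -0.005 and 0.005 m and z of bracket_tab in the frame of jig between 0.0597569 and 0.0667569 m and angle between the x axis of bracket_tab and the x axis of jig, either way round below 0.08 rad and angle between bracket_tab's own z axis and vertical below 0.08 rad); the robot touches nothing.
It fails at once if the wrench is disturbed (moved over 25 mm) (distance of wrench from where it was at the start of the episode above 0.025 m).
It fails at once if the roll is disturbed (moved over 25 mm) (distance of roll from where it was at the start of the episode above 0.025 m).
It fails at once if the disc is disturbed (moved over 25 mm) (distance of disc from where it was at the start of the episode above 0.025 m).
It fails at once if a container is tipped over (angle between any of tin_mid, jar_mid, tub_mid's own z axis and vertical above 0.6 rad).
It also fails if it takes over 144 s, if anything falls off the work surface, if the arm or the gripper's body presses on something with over 40 N, if the wrist force passes 120 N, or if a joint passes its speed limit or range.

## Working session

There is one attempt and no reset: what is moved stays moved. The work goes in short steps, Python scripts to look and compute and a tool call to move; the robot and the scene stay as the last step left them, time stands still between calls to the robot, and variables do not carry over. Pictures are saved under pics/ and viewed, and the job is handed in when it is done.

Besides the shell and the picture viewer there is one more tool, called as a command line: name --argument value ..., lists and objects as JSON in quotes. jog_arm: Moves the arm, as the interface text tells. Its arguments: {"type":"object","properties":{"moves":{"type":"array"},"newtons":{"type":"number"}},"required":["moves"]}

```bash
mkdir -p pics; ls
cat > h.py <<'E'
import numpy as np, cv2
from cell import r
def snap(n,fn):
    m=r.camera_model(n); im=r.grab_frame(n); cv2.imwrite('pics/'+fn,cv2.cvtColor(im,cv2.COLOR_RGB2BGR)); return im,m
def f(m,h=420): return h/2/np.tan(np.radians(m['fovy'])/2)
def ray(m,u,v):
    R=np.array(m['R']);t=np.array(m['t']);k=f(m)
    return -R.T@t, R.T@np.array([(u-m['cx'])/k,(v-m['cy'])/k,1])
def onz(m,u,v,z):
    o,d=ray(m,u,v); return o+d*(z-o[2])/d[2]
def proj(m,X):
    c=np.array(m['R'])@np.array(X)+np.array(m['t']); k=f(m); return np.array([k*c[0]/c[2]+m['cx'],k*c[1]/c[2]+m['cy']])
E
python3 - <<'E'
from h import *
print(r.get_obs())
for n in ['side','top','wrist']:
    im,m=snap(n,n+'0.png'); print(n,m)
E
```

```text
pics
{'clock': 0.0, 'qpos': array([-1.26402304e+00,  3.14263145e-01, -4.80679943e-02,  1.21020879e+00,
       -2.05577807e-05,  1.57079260e+00]), 'qd': array([ 0.00247866, -0.00113955,  0.00150077,  0.00085683,  0.00042261,
       -0.00158777]), 'joint_efforts': array([ 2.07601843e-03, -5.39589965e+01,  3.39749086e+01,  1.92054635e-02,
        2.06592648e-05, -2.40892882e-05]), 'position': array([ 0.18101501, -0.57145558,  0.24141716]), 'tcp_rot': array([-8.59993097e-04,  9.88258653e-01,  1.52787676e-01, -1.43355154e-04]), 'ft_force': array([0.15828687, 0.63347873, 0.92196546]), 'torque': array([ 0.02108218, -0.01417665,  0.02295092]), 'opening': 0.08543085676467228}
side {'fovy': 56.395463545408106, 'cx': 277.59601857500496, 'cy': 214.5839685612177, 'R': array([[ 0.96478198, -0.2625967 , -0.01545011],
       [-0.17490918, -0.59653137, -0.78329886],
       [ 0.19647522,  0.75841499, -0.62145329]]), 't': array([-0.55004145,  0.1735427 ,  0.85968295])}
top {'fovy': 54.28731191179829, 'cx': 279.61933969453185, 'cy': 208.59373519386273, 'R': array([[ 0.01707122, -0.99984566, -0.00415136],
       [-0.98123233, -0.01595554, -0.19216798],
       [ 0.19207208,  0.00735399, -0.98135327]]), 't': array([0.01199901, 0.5784965 , 0.98956843])}
wrist {'fovy': 67.67485019310043, 'cx': 279.598917046859, 'cy': 208.45015130726932, 'R': array([[ 0.30149694, -0.95346612, -0.00139945],
       [-0.90482487, -0.28657822,  0.31490456],
       [-0.30065188, -0.09367651, -0.94912231]]), 't': array([-0.59935845, -0.0408747 ,  0.38072498])}
```

View pics/top0.png

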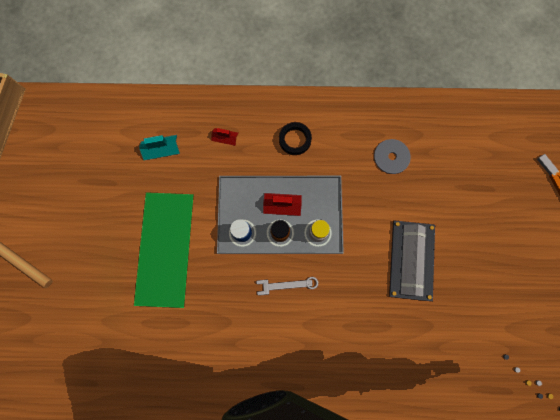

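View pics/side0.png

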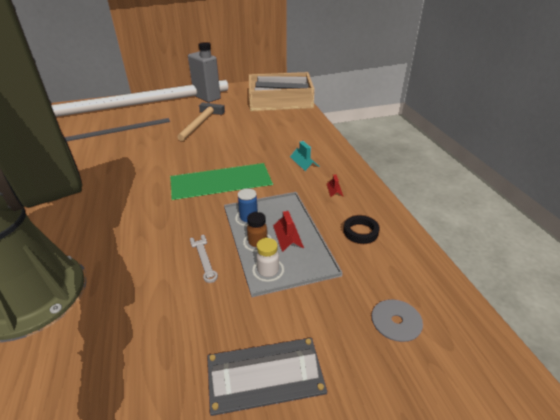

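View pics/wrist0.png

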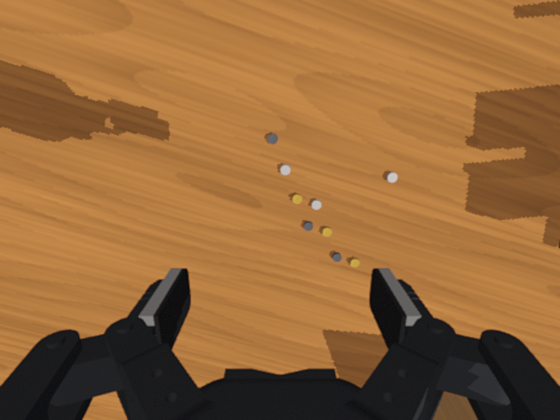

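The top view has +x up and +y to the left. The tin is at (240,230), jar (280,232), tub (320,231) and the bracket (283,205). The mat is on the left and the jig on the right. Next I measure them.

```bash
cat > m1.py <<'E'
from h import *
im=cv2.cvtColor(cv2.imread('pics/top0.png'),cv2.COLOR_BGR2RGB); m=r.camera_model('top')
s=cv2.imread('pics/side0.png'); ms=r.camera_model('side')
hsv=cv2.cvtColor(im,cv2.COLOR_RGB2HSV)
def comps(mask,mina=40):
    n,l,st,c=cv2.connectedComponentsWithStats(mask.astype(np.uint8))
    return [(l==i,st[i],c[i]) for i in range(1,n) if st[i][4]>=mina]
def rect(mk,z):
    cs,_=cv2.findContours(mk.astype(np.uint8),cv2.RETR_EXTERNAL,cv2.CHAIN_APPROX_NONE)
    c=max(cs,key=cv2.contourArea)[:,0,:]
    P=np.array([onz(m,u,v,z)[:2] for u,v in c])
    (cx,cy),(w,h),a=cv2.minAreaRect((P*1000).astype(np.float32)); return np.round([cx,cy,w,h,a],1)
H,S,V=hsv[...,0],hsv[...,1],hsv[...,2]
g=(H>50)&(H<75)&(S>120)
for mk,st,c in comps(g,500): print('mat',rect(mk,.003),st)
red=((H<6)|(H>174))&(S>150)&(V>60)
for mk,st,c in comps(red,60): print('red',st,c.round(1),rect(mk,.0),rect(mk,.03))
yl=(H>22)&(H<32)&(S>180)&(V>120)
for mk,st,c in comps(yl,60): print('yellow',st,c.round(1),onz(m,*c,.078+.004).round(4))
for n,(u,v) in dict(tin=(240,229),jar=(280,230),tub=(320,230)).items(): print(n,onz(m,u,v,.082).round(4))
cv2.imwrite('pics/topz.png',cv2.resize(cv2.cvtColor(im,cv2.COLOR_RGB2BGR)[165:305,210:445][:, :140],None,fx=5,fy=4.2,interpolation=cv2.INTER_CUBIC)[:600,:800])
cv2.imwrite('pics/jigz.png',cv2.resize(cv2.cvtColor(im,cv2.COLOR_RGB2BGR)[215:305,380:445],None,fx=6,fy=6,interpolation=cv2.INTER_CUBIC))
E
python3 m1.py
```

```text
mat [477.  325.1 128.8 298.5  88.6] [ 134  193   59  115 5524]
red [211 128  27  18 297] [224.  136.2] [793.5 181.1  72.   39.6  78.3] [781.9 176.5  70.   38.5  78.3]
red [263 193  38  23 704] [281.9 204.1] [602.   16.3 100.7  55.5  87.5] [595.8  16.3  97.9  54.   87.5]
yellow [312 220  17  18 236] [320.1 228.5] [ 0.5249 -0.0791  0.082 ]
tin [0.5203 0.1182 0.082 ]
jar [0.5194 0.0196 0.082 ]
tub [ 0.5211 -0.0789  0.082 ]
```

View pics/topz.png

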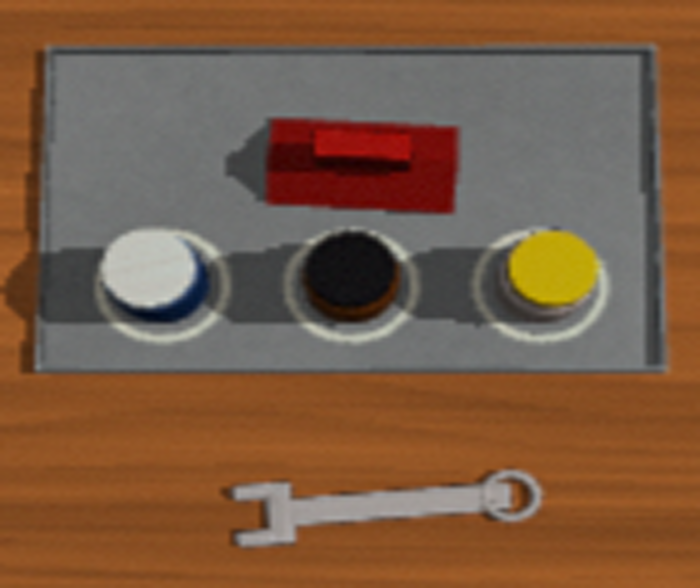

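View pics/jigz.png

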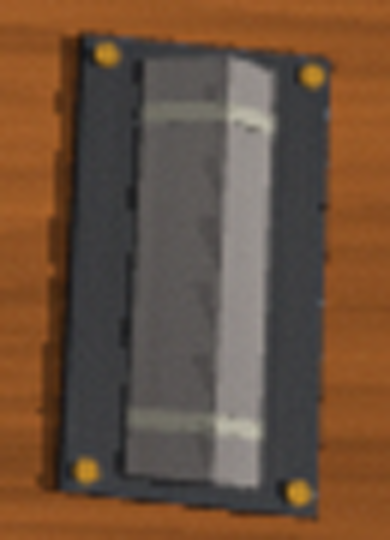

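Run:
```python
from h import *
m=r.camera_model('top')
T=lambda u,v,z: onz(m,(u+.5)/5+210-.5,(v+.5)/4.2+165-.5,z)
J=lambda u,v,z: onz(m,(u+.5)/6+380-.5,(v+.5)/6+215-.5,z)
for p in [(47,47),(655,47),(665,370),(37,370)]: print('tray',T(*p,.012).round(4))
for p in [(163,284),(352,285),(540,285)]: print('circ',T(*p,.004).round(4))
print('caps',T(148,270,.082),T(349,268,.082),T(553,267,.082))
tt=[T(*p,.069).round(4) for p in [(315,128),(411,136),(410,158),(315,155)]]; print('tabtop',tt,np.mean(tt,0))
for p in [(270,119),(458,128),(453,213),(265,203)]: print('br',T(*p,.004).round(4))
c=np.array([J(*p,.01) for p in [(83,35),(329,60),(316,518),(60,490)]]); print('jig',c.round(4),c.mean(0))
a,b=J(226,57,.041),J(213,485,.041); print('ridge',a,b,(a+b)/2,np.arctan2(*(a-b)[:2][::-1]))
print('bands',J(222,112,.041),J(214,424,.041))
for p in [(233,492),(236,543),(540,497)]: print('wr',T(*p,.006).round(4))
```

```text
tray [0.6746 0.1876 0.012 ]
tray [ 0.6798 -0.1413  0.012 ]
tray [ 0.4724 -0.1441  0.012 ]
tray [0.4669 0.1833 0.012 ]
circ [0.5229 0.1202 0.004 ]
circ [0.5239 0.0199 0.004 ]
circ [ 0.5255 -0.0798  0.004 ]
caps [0.52050877 0.12022396 0.082     ] [0.52332585 0.02113639 0.082     ] [ 0.52557368 -0.07939126  0.082     ]
tabtop [array([0.6103, 0.0399, 0.069 ]), array([ 0.6061, -0.0088,  0.069 ]), array([ 0.5926, -0.0085,  0.069 ]), array([0.5936, 0.0396, 0.069 ])] [0.60065 0.01555 0.069  ]
br [0.6308 0.0661 0.004 ]
br [ 0.6265 -0.0356  0.004 ]
br [ 0.571  -0.0333  0.004 ]
br [0.5758 0.0674 0.004 ]
jig [[ 0.5602 -0.28    0.01  ]
 [ 0.5508 -0.3879  0.01  ]
 [ 0.3536 -0.3714  0.01  ]
 [ 0.3634 -0.2631  0.01  ]] [ 0.45702061 -0.32561924  0.01      ]
ridge [ 0.54639848 -0.33231976  0.041     ] [ 0.36691584 -0.31845047  0.041     ] [ 0.45665716 -0.32538512  0.041     ] -0.07712044059406761
bands [ 0.52264166 -0.3294941   0.041     ] [ 0.39177015 -0.32001734  0.041     ]
wr [0.3941 0.0793 0.006 ]
wr [0.3634 0.0769 0.006 ]
wr [ 0.3938 -0.0795  0.006 ]
```

```bash
cat >> h.py <<'E'
from scipy.spatial.transform import Rotation as Ro
def state():
    o=r.get_obs(); q=o['tcp_rot']; R=Ro.from_quat([q[1],q[2],q[3],q[0]]).as_matrix(); return o,R
def plan(x,y,z,yaw=None):
    """z = TCP height; yaw of tool x in world (deg)"""
    o,R=state(); d=R.T@(np.array([x,y,z])-o['position'])*1000
    cy=np.degrees(np.arctan2(R[1,0],R[0,0]))
    t=0 if yaw is None else -np.radians((yaw-cy+180)%360-180)
    print('t%.2f tcp'%o['clock'],o['position'].round(4),'yaw %.2f'%cy,'tilt %.4f'%np.arccos(-R[2,2]),'q1,q6',o['qpos'][[0,5]].round(3),'open %.4f'%o['opening'],'F',o['ft_force'].round(1),'\n -> shift',d.round(1),'turn %.4f'%t, 'rows>=%.1f'%max(np.linalg.norm(d)/62.5,abs(t)/np.radians(10.7)))
E
python3 - <<'E'
from h import *
plan(.521,.119,.16,180); plan(.521,.119,.16,0); plan(.521,.119,.16,90)
m=r.camera_model('wrist'); print(-np.array(m['R']).T@m['t'])
E
```

```text
t0.15 tcp [ 0.1811 -0.5716  0.2417] yaw 17.58 tilt 0.0013 q1,q6 [-1.264  1.571] open 0.0858 F [0.3 0.1 0.1] 
 -> shift [ 532.6 -555.6   82.4] turn -2.8348 rows>=15.2
t0.15 tcp [ 0.1811 -0.5716  0.2417] yaw 17.58 tilt 0.0013 q1,q6 [-1.264  1.571] open 0.0858 F [0.3 0.1 0.1] 
 -> shift [ 532.6 -555.6   82.4] turn 0.3068 rows>=12.4
t0.15 tcp [ 0.1811 -0.5716  0.2417] yaw 17.58 tilt 0.0013 q1,q6 [-1.264  1.571] open 0.0858 F [0.3 0.1 0.1] 
 -> shift [ 532.6 -555.6   82.4] turn -1.2640 rows>=12.4
[ 0.25820003 -0.54756119  0.37349665]
```

jog_arm --moves '[[1,[50,0,0],0.15],[1,[100,-50,0],0.3]]' --newtons 30

```text
clock: 0.4
position: [0.2589, -0.5018, 0.2406]
tcp_rot: [-0.001, 1.0, 0.0, 0.0]
ft_force: [0.2, 0.1, -1.0]
opening: 0.0854
```

Run:
```python
from h import *
plan(.521,.119,.16,180); plan(.521,.119,.16,0)
```

```text
t0.40 tcp [ 0.2589 -0.5018  0.2406] yaw 0.02 tilt 0.0013 q1,q6 [-1.095  2.046] open 0.0854 F [ 0.2  0.1 -1. ] 
 -> shift [ 262.3 -620.6   81.5] turn -3.1412 rows>=16.8
t0.40 tcp [ 0.2589 -0.5018  0.2406] yaw 0.02 tilt 0.0013 q1,q6 [-1.095  2.046] open 0.0854 F [ 0.2  0.1 -1. ] 
 -> shift [ 262.3 -620.6   81.5] turn 0.0004 rows>=10.9
```

jog_arm --moves '[[1,[26,-50,0],-0.18],[1,[52,-100,0],-0.36],[1,[78,-150,0],-0.54],[1,[104,-200,0],-0.72],[1,[130,-250,0],-0.9]]'

```text
clock: 1.02
position: [0.3893, -0.25, 0.2409]
tcp_rot: [-0.001, 0.899, 0.438, 0.0]
ft_force: [0.6, -0.1, 0.3]
opening: 0.0859
```

Run:
```python
from h import *
plan(.521,.119,.2,180)
```

```text
t1.02 tcp [ 0.3893 -0.25    0.2409] yaw 51.92 tilt 0.0013 q1,q6 [-0.572  1.664] open 0.0859 F [ 0.6 -0.1  0.3] 
 -> shift [ 371.7 -123.9   41.4] turn -2.2355 rows>=12.0
```

jog_arm --moves '[[1,[35,-12,0],-0.18],[1,[70,-24,0],-0.36],[1,[110,-36,0],-0.54],[1,[145,-48,0],-0.72],[1,[180,-60,0],-0.9]]'

```text
clock: 1.65
position: [0.4532, -0.0701, 0.241]
tcp_rot: [-0.0, 0.617, 0.787, 0.001]
ft_force: [-0.0, -0.3, -0.2]
opening: 0.0856
```

Run:
```python
from h import *
plan(.521,.119,.2,180)
```

```text
t1.65 tcp [ 0.4532 -0.0701  0.241 ] yaw 103.83 tilt 0.0012 q1,q6 [-0.154  1.175] open 0.0856 F [-0.  -0.3 -0.2] 
 -> shift [167.4 111.   41.3] turn -1.3294 rows>=7.1
```

jog_arm --moves '[[1,[24,16,5],-0.18],[1,[48,32,10],-0.36],[1,[72,48,15],-0.54],[1,[96,64,20],-0.72],[1,[120,80,25],-0.9]]'

```text
clock: 2.28
position: [0.5023, 0.0665, 0.2158]
tcp_rot: [-0.0, 0.21, 0.978, 0.001]
ft_force: [-0.4, -0.0, 0.3]
opening: 0.0856
```

Run:
```python
from h import *
plan(.522,.120,.16,180)
```

```text
t2.27 tcp [0.5023 0.0665 0.2158] yaw 155.74 tilt 0.0011 q1,q6 [0.131 0.554] open 0.0856 F [-0.4 -0.   0.3] 
 -> shift [ 4.  56.8 55.9] turn -0.4234 rows>=2.3
```

jog_arm --moves '[[1,[2,20,18],-0.15],[1,[3,40,36],-0.3],[1,[4,57,50],-0.423],[1,[4,57,50],-0.423]]'

```text
clock: 2.78
position: [0.5212, 0.1207, 0.1646]
tcp_rot: [-0.001, 0.0, 1.0, 0.0]
ft_force: [0.0, -1.0, 0.8]
opening: 0.0853
```

Run:
```python
from h import *
plan(.522,.120,.033,180)
snap('wrist','w1.png')
```

```text
t2.77 tcp [0.5212 0.1207 0.1646] yaw 179.99 tilt 0.0028 q1,q6 [0.227 0.227] open 0.0853 F [ 0.  -1.   0.8] 
 -> shift [ -1.1  -0.7 131.6] turn -0.0002 rows>=2.1
```

View pics/w1.png

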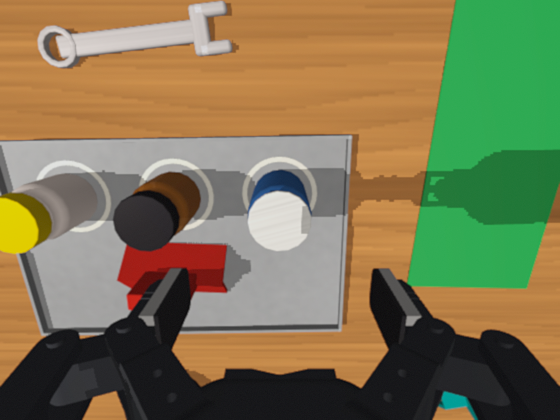

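The wrist view shows the tin lid centred at about (280,220), its circle at (280,190), and the wrench well away at the top left. I'll cross-check the tin position before going down.

Run:
```python
from h import *
m=r.camera_model('wrist')
print(onz(m,280,220,.082),onz(m,280,192,.004),proj(m,[.522,.120,.082]))
print(onz(m,173,194,.004),onz(m,146,222,.082))
```

```text
[0.52065281 0.12013571 0.082     ] [0.52060799 0.12024339 0.004     ] [279.81884136 221.72261258]
[0.52236233 0.01632068 0.004     ] [0.52197401 0.02174116 0.082     ]
```

jog_arm --moves '[[1,[0,0,45],0],[1,[0,0,90],0],[1,[0,0,131],0],[1,[0,0,131],0]]'

```text
clock: 3.32
position: [0.5185, 0.1188, 0.0325]
tcp_rot: [-0.004, 0.002, 1.0, -0.001]
ft_force: [-1.1, 0.5, 0.4]
opening: 0.0853
```

jog_arm --moves '[[0,[0,0,0],0],[0,[0,0,0],0],[0,[0,0,0],0],[0,[0,0,0],0],[0,[0,0,0],0]]' --newtons 30

```text
clock: 3.95
position: [0.52, 0.1192, 0.0347]
tcp_rot: [-0.002, 0.002, 1.0, -0.0]
ft_force: [-1.9, -0.6, 5.9]
opening: 0.0489
```

Run:
```python
from h import *
plan(.521,.120,.15,180)
```

```text
t3.95 tcp [0.52   0.1192 0.0347] yaw 179.73 tilt 0.0039 q1,q6 [0.225 0.23 ] open 0.0489 F [-1.9 -0.6  5.9] 
 -> shift [  -0.5    0.8 -115.3] turn -0.0046 rows>=1.8
```

jog_arm --moves '[[0,[0,0,-30],0],[0,[0,0,-80],0],[0,[0,0,-110],0],[0,[0,0,-110],0]]'

```text
clock: 4.45
position: [0.5228, 0.1197, 0.1479]
tcp_rot: [0.001, 0.002, 1.0, 0.001]
ft_force: [0.4, 0.1, -3.6]
opening: 0.0494
```

Run:
```python
from h import *
plan(.385,.327,.14,180)
```

```text
t4.45 tcp [0.5228 0.1197 0.1479] yaw 179.72 tilt 0.0025 q1,q6 [0.225 0.23 ] open 0.0494 F [ 0.4  0.1 -3.6] 
 -> shift [138.8 206.6   7.8] turn -0.0048 rows>=4.0
```

jog_arm --moves '[[0,[28,42,0],0],[0,[56,84,0],0],[0,[90,134,0],0],[0,[119,177,0],0],[0,[139,207,0],0]]'

```text
clock: 5.08
position: [0.3825, 0.3283, 0.1463]
tcp_rot: [0.0, 0.002, 1.0, -0.0]
ft_force: [0.2, 0.9, -3.6]
opening: 0.0489
```

Run:
```python
from h import *
plan(.385,.327,.0345,180)
```

```text
t5.08 tcp [0.3825 0.3283 0.1463] yaw 179.81 tilt 0.0006 q1,q6 [0.71  0.713] open 0.0489 F [ 0.2  0.9 -3.6] 
 -> shift [ -2.4  -1.3 111.8] turn -0.0033 rows>=1.8
```

jog_arm --moves '[[0,[-1,-1,35],0],[0,[-2,-1,75],0],[0,[-2,-1,100],0],[0,[-2,-1,110],0],[0,[-2,-1,111],0]]'

```text
clock: 5.7
position: [0.384, 0.3268, 0.0346]
tcp_rot: [-0.0, 0.002, 1.0, -0.001]
ft_force: [-0.2, 0.1, -2.7]
opening: 0.0489
```

Run:
```python
from h import *
plan(.385,.327,.0345,180)
```

```text
t5.70 tcp [0.384  0.3268 0.0346] yaw 179.80 tilt 0.0014 q1,q6 [0.705 0.709] open 0.0489 F [-0.2  0.1 -2.7] 
 -> shift [-1.   0.2  0.1] turn -0.0035 rows>=0.0
```

jog_arm --moves '[[0,[0,0,1],0],[0,[0,0,1],0],[0.85,[0,0,1],0],[1,[0,0,1],0],[1,[0,0,1],0]]'

```text
clock: 6.32
position: [0.3843, 0.327, 0.034]
tcp_rot: [0.0, 0.002, 1.0, -0.0]
ft_force: [-0.5, -0.9, -0.0]
opening: 0.0853
```

jog_arm --moves '[[1,[0,0,0],0],[1,[0,0,-30],0],[1,[0,0,-80],0],[1,[0,0,-120],0],[1,[0,0,-120],0]]'

```text
clock: 6.95
position: [0.3863, 0.3288, 0.1574]
tcp_rot: [0.003, 0.002, 1.0, 0.002]
ft_force: [0.0, -0.6, -0.3]
opening: 0.0855
```

Run:
```python
from h import *
snap('side','s1.png')
plan(.5225,.0205,.15,180)
```

```text
t7.00 tcp [0.3852 0.3279 0.1554] yaw 179.81 tilt 0.0030 q1,q6 [0.706 0.709] open 0.0855 F [-0.1 -0.4 -0.3] 
 -> shift [-138.3 -307.     5.3] turn -0.0034 rows>=5.4
```

View pics/s1.png

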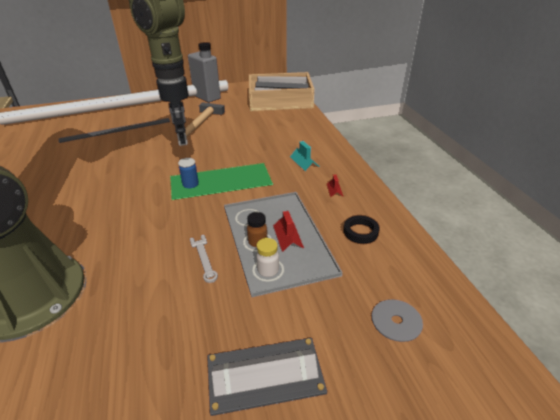

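The tin stands upright on the mat at (188,173), and the rest is unmoved. The jar is next.

jog_arm --moves '[[1,[-26,-58,0],0],[1,[-52,-116,0],0],[1,[-78,-174,0],0],[1,[-104,-230,0],0],[1,[-128,-284,5],0]]'

```text
clock: 7.62
position: [0.5122, 0.0415, 0.1489]
tcp_rot: [0.001, 0.002, 1.0, 0.001]
ft_force: [1.3, 0.4, 0.3]
opening: 0.0851
```

Run:
```python
from h import *
plan(.5225,.0205,.15,180)
```

```text
t7.62 tcp [0.5122 0.0415 0.1489] yaw 179.80 tilt 0.0020 q1,q6 [0.08  0.083] open 0.0851 F [1.3 0.4 0.3] 
 -> shift [-10.4 -21.   -1.1] turn -0.0035 rows>=0.4
```

jog_arm --moves '[[1,[-10,-21,0],0],[1,[-10,-21,0],0]]'

```text
clock: 7.88
position: [0.5215, 0.0187, 0.147]
tcp_rot: [-0.001, 0.003, 1.0, 0.001]
ft_force: [0.5, -0.6, 0.4]
opening: 0.0855
```

Run:
```python
from h import *
plan(.5225,.0205,.0345,180)
m=r.camera_model('wrist')
snap('wrist','w2.png')
print(proj(m,[.5225,.0205,.082]),proj(m,[.5225,.0205,.004]))
```

```text
t7.88 tcp [0.5215 0.0187 0.147 ] yaw 179.60 tilt 0.0022 q1,q6 [0.035 0.042] open 0.0855 F [ 0.5 -0.6  0.4] 
 -> shift [ -1.2   1.6 112.5] turn -0.0069 rows>=1.8
[282.54691596 231.88220629] [281.68798613 199.19194583]
```

View pics/w2.png

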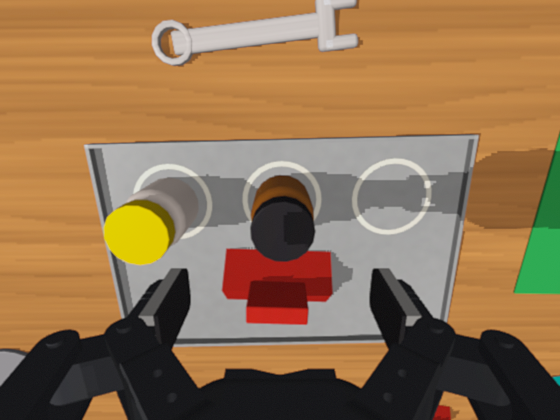

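The jar cap is centred at (282,229), within 3 px of the prediction. The empty tin circle is at (391,197).

jog_arm --moves '[[1,[-1,1,45],0],[1,[-1,1.5,85],0],[1,[-1,1.5,112],0],[1,[-1,1.5,112],0]]'

```text
clock: 8.43
position: [0.5187, 0.0228, 0.0329]
tcp_rot: [-0.004, 0.002, 1.0, 0.001]
ft_force: [-0.0, -0.7, 0.7]
opening: 0.0852
```

jog_arm --moves '[[0,[0,0,0],0],[0,[0,0,0],0],[0,[0,0,0],0],[0,[0,0,0],0],[0,[0,0,0],0]]'

```text
clock: 9.05
position: [0.5196, 0.023, 0.0342]
tcp_rot: [-0.003, 0.002, 1.0, 0.001]
ft_force: [-2.7, 0.8, 6.5]
opening: 0.0491
```

Run:
```python
from h import *
plan(.477,.325,.15,180)
```

```text
t9.05 tcp [0.5196 0.023  0.0342] yaw 179.81 tilt 0.0060 q1,q6 [0.043 0.046] open 0.0491 F [-2.7  0.8  6.5] 
 -> shift [  44.3  302.1 -114.7] turn -0.0034 rows>=5.2
```

jog_arm --moves '[[0,[0,0,-30],0],[0,[0,0,-80],0],[0,[5,40,-112],0],[0,[15,95,-112],0],[0,[24,150,-112],0]]'

```text
clock: 9.68
position: [0.497, 0.1742, 0.1479]
tcp_rot: [-0.002, 0.002, 1.0, 0.002]
ft_force: [-0.0, 0.4, -1.4]
opening: 0.0486
```

Run:
```python
from h import *
plan(.477,.325,.14,180)
```

```text
t9.68 tcp [0.497  0.1742 0.1479] yaw 179.73 tilt 0.0048 q1,q6 [0.334 0.339] open 0.0486 F [-0.   0.4 -1.4] 
 -> shift [ 20.7 150.7   8.5] turn -0.0047 rows>=2.4
```

jog_arm --moves '[[0,[8,50,0],0],[0,[14,100,0],0],[0,[20,140,0],0],[0,[21,151,0],0],[0,[21,151,10],0]]'

```text
clock: 10.3
position: [0.4772, 0.3258, 0.1388]
tcp_rot: [-0.001, 0.002, 1.0, 0.002]
ft_force: [-0.2, -1.1, -2.2]
opening: 0.0489
```

Run:
```python
from h import *
plan(.477,.325,.0345,180)
```

```text
t10.30 tcp [0.4772 0.3258 0.1388] yaw 179.79 tilt 0.0043 q1,q6 [0.597 0.6  ] open 0.0489 F [-0.2 -1.1 -2.2] 
 -> shift [ -0.   -1.2 104.3] turn -0.0037 rows>=1.7
```

jog_arm --moves '[[0,[0,-1,35],0],[0,[0,-1,72],0],[0,[0,-1,97],0],[0,[0,-1,104],0],[0,[0,-1,105],0]]'

```text
clock: 10.92
position: [0.477, 0.3238, 0.0339]
tcp_rot: [-0.001, 0.003, 1.0, 0.002]
ft_force: [-0.0, 0.2, -1.4]
opening: 0.0489
```

jog_arm --moves '[[0,[0,0,0.5],0],[0.85,[0,0,0],0],[1,[0,0,0],0],[1,[0,0,0],0],[1,[0,0,0],0]]'

```text
clock: 11.55
position: [0.4771, 0.3239, 0.034]
tcp_rot: [-0.001, 0.003, 1.0, 0.002]
ft_force: [-0.9, -0.8, -0.2]
opening: 0.0854
```

jog_arm --moves '[[1,[0,0,-30],0],[1,[0,0,-80],0],[1,[0,0,-120],0],[1,[-20,-50,-120],0],[1,[-30,-110,-120],0]]'

```text
clock: 12.18
position: [0.5081, 0.2133, 0.1545]
tcp_rot: [0.0, 0.001, 1.0, 0.002]
ft_force: [0.7, -1.2, 0.2]
opening: 0.0859
```

Run:
```python
from h import *
plan(.524,-.0795,.15,180)
```

```text
t12.18 tcp [0.5081 0.2133 0.1545] yaw 179.85 tilt 0.0041 q1,q6 [0.395 0.398] open 0.0859 F [ 0.7 -1.2  0.2] 
 -> shift [ -16.7 -292.8    3.3] turn -0.0027 rows>=4.7
```

jog_arm --moves '[[1,[-3,-60,0],0],[1,[-6,-120,0],0],[1,[-10,-180,0],0],[1,[-14,-240,0],0],[1,[-17,-293,0],0]]'

```text
clock: 12.8
position: [0.5243, -0.0818, 0.1535]
tcp_rot: [0.001, 0.002, 1.0, 0.002]
ft_force: [0.8, -0.3, 0.1]
opening: 0.0853
```

jog_arm --moves '[[1,[0,0,0],0]]'

```text
clock: 12.92
position: [0.5243, -0.085, 0.1535]
tcp_rot: [0.001, 0.004, 1.0, 0.002]
ft_force: [0.3, 0.5, -0.3]
opening: 0.0851
```

Run:
```python
from h import *
m=r.camera_model('wrist')
snap('wrist','w3.png')
plan(.524,-.0795,.0345,180)
print(proj(m,[.524,-.0795,.082]),proj(m,[.524,-.0795,.004]))
```

```text
t12.97 tcp [ 0.5242 -0.0834  0.1534] yaw 179.62 tilt 0.0042 q1,q6 [-0.16  -0.154] open 0.0856 F [-1.  -0.5  1.1] 
 -> shift [  0.3   3.5 119. ] turn -0.0066 rows>=1.9
[287.59514888 226.13735844] [285.32300392 195.29025348]
```

View pics/w3.png

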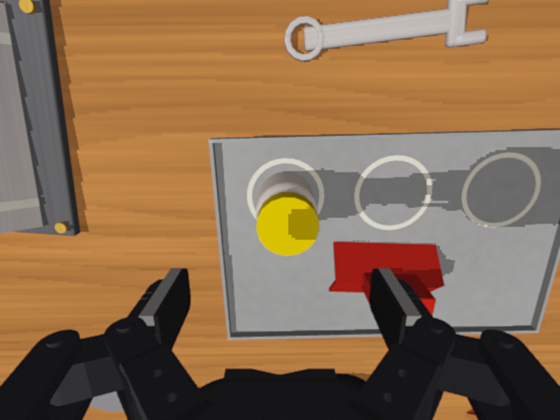

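The tub cap is centred at (288,224) and its circle at (285,194), both matching the prediction to about 2 px.

jog_arm --moves '[[1,[1,3,45],0],[1,[1,3.5,90],0],[1,[0,3.5,119],0],[1,[0,3.5,119],0]]'

```text
clock: 13.48
position: [0.5221, -0.0777, 0.0325]
tcp_rot: [-0.002, 0.002, 1.0, 0.003]
ft_force: [-0.1, 0.6, 0.2]
opening: 0.0857
```

jog_arm --moves '[[0,[0,0,0],0],[0,[0,0,0],0],[0,[0,0,0],0],[0,[0,0,0],0],[0,[0,0,0],0]]'

```text
clock: 14.1
position: [0.5232, -0.0776, 0.0341]
tcp_rot: [-0.001, 0.002, 1.0, 0.003]
ft_force: [-1.6, 1.6, 6.0]
opening: 0.0495
```

jog_arm --moves '[[0,[0,0,-30],0],[0,[0,0,-80],0],[0,[0,40,-112],0],[0,[-4,95,-112],0],[0,[-8,150,-112],0]]'

```text
clock: 14.72
position: [0.5327, 0.073, 0.1484]
tcp_rot: [0.001, 0.003, 1.0, 0.003]
ft_force: [-0.2, 0.2, -2.8]
opening: 0.0492
```

Run:
```python
from h import *
plan(.567,.323,.14,180)
```

```text
t14.72 tcp [0.5327 0.073  0.1484] yaw 179.67 tilt 0.0059 q1,q6 [0.133 0.139] open 0.0492 F [-0.2  0.2 -2.8] 
 -> shift [-32.8 250.1   9.9] turn -0.0058 rows>=4.0
```

jog_arm --moves '[[0,[-8,60,0],0],[0,[-16,120,0],0],[0,[-24,180,0],0],[0,[-30,230,0],0],[0,[-33,250,0],0]]'

```text
clock: 15.35
position: [0.5671, 0.3258, 0.1502]
tcp_rot: [0.001, 0.002, 1.0, 0.003]
ft_force: [-0.5, -1.1, -1.7]
opening: 0.0492
```

Run:
```python
from h import *
plan(.567,.323,.0345,180)
```

```text
t15.35 tcp [0.5671 0.3258 0.1502] yaw 179.82 tilt 0.0069 q1,q6 [0.519 0.522] open 0.0492 F [-0.5 -1.1 -1.7] 
 -> shift [  0.4  -3.5 115.6] turn -0.0031 rows>=1.9
```

jog_arm --moves '[[0,[0,-3,35],0],[0,[0,-3,75],0],[0,[0,-3,105],0],[0,[0,-3,115],0],[0,[0,-3,116],0]]'

```text
clock: 15.98
position: [0.5676, 0.323, 0.0346]
tcp_rot: [0.001, 0.002, 1.0, 0.003]
ft_force: [-0.0, -0.8, -2.3]
opening: 0.0492
```

jog_arm --moves '[[0,[0,0,0.5],0],[0.85,[0,0,0],0],[1,[0,0,0],0],[1,[0,0,0],0],[1,[0,0,0],0]]'

```text
clock: 16.6
position: [0.5677, 0.3231, 0.0347]
tcp_rot: [0.001, 0.002, 1.0, 0.003]
ft_force: [0.1, -0.1, -0.2]
opening: 0.0849
```

jog_arm --moves '[[1,[0,0,-30],0],[1,[0,0,-80],0],[1,[0,0,-120],0],[1,[-5,-50,-130],0],[1,[-10,-110,-140],0]]'

```text
clock: 17.23
position: [0.5773, 0.2121, 0.175]
tcp_rot: [0.002, 0.001, 1.0, 0.004]
ft_force: [2.0, -0.8, -0.8]
opening: 0.0851
```

Run:
```python
from h import *
im,m=snap('top','t1.png')
plan(.60,.0155,.17,90);plan(.60,.0155,.17,-90);
cv2.imwrite('pics/t1z.png',cv2.resize(cv2.imread('pics/t1.png')[170:310,130:345],None,fx=3.7,fy=3.7))
```

```text
t17.27 tcp [0.5779 0.2043 0.176 ] yaw 179.56 tilt 0.0049 q1,q6 [0.34  0.347] open 0.0855 F [ 0.7 -4.2  1.2] 
 -> shift [ -23.5 -188.7    5.8] turn 1.5632 rows>=8.4
t17.27 tcp [0.5779 0.2043 0.176 ] yaw 179.56 tilt 0.0049 q1,q6 [0.34  0.347] open 0.0855 F [ 0.7 -4.2  1.2] 
 -> shift [ -23.5 -188.7    5.8] turn -1.5784 rows>=8.5
```

View pics/t1z.png

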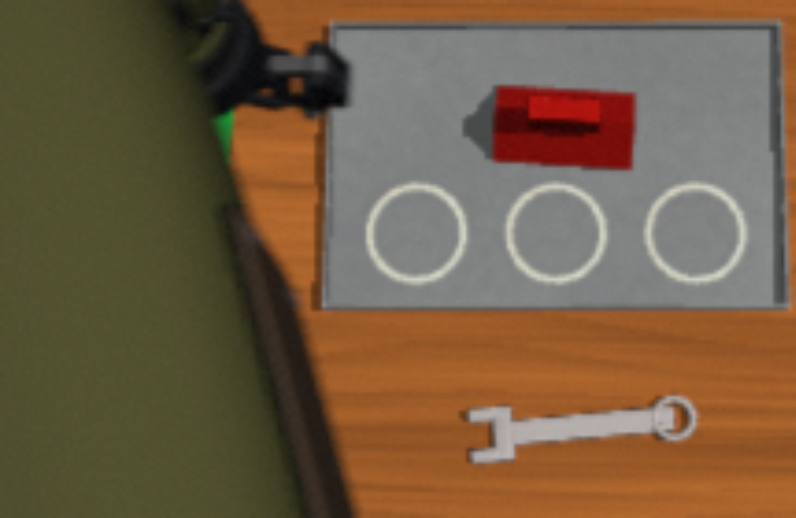

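The bracket hasn't moved and the three circles are empty. I'll turn the hand and move over the tab.

jog_arm --moves '[[1,[-4,-40,0],0.18],[1,[-8,-80,0],0.36],[1,[-14,-120,0],0.54],[1,[-20,-160,0],0.72],[1,[-24,-189,0],0.9]]'

```text
clock: 17.9
position: [0.6005, 0.0136, 0.1758]
tcp_rot: [0.002, 0.442, 0.897, 0.002]
ft_force: [-0.8, -0.6, -0.6]
opening: 0.0854
```

jog_arm --moves '[[1,[0,0,0],0.18],[1,[0,0,0],0.36],[1,[0,0,0],0.54],[1,[0,0,0],0.7],[1,[0,0,0],0.7]]'

```text
clock: 18.52
position: [0.6005, 0.0137, 0.1756]
tcp_rot: [0.001, 0.722, 0.692, 0.002]
ft_force: [-0.3, -0.9, -0.3]
opening: 0.0854
```

Run:
```python
from h import *
plan(.60,.0155,.17,87.4)
m=r.camera_model('wrist'); snap('wrist','w4.png'); snap('top','t2.png')
np.savez('w4.npz',R=m['R'],t=m['t'],cx=m['cx'],cy=m['cy'],fovy=m['fovy'])
```

```text
t18.52 tcp [0.6005 0.0137 0.1756] yaw 87.58 tilt 0.0047 q1,q6 [0.022 1.635] open 0.0854 F [-0.3 -0.9 -0.3] 
 -> shift [ 1.7 -0.6  5.7] turn 0.0032 rows>=0.1
```

View pics/w4.png

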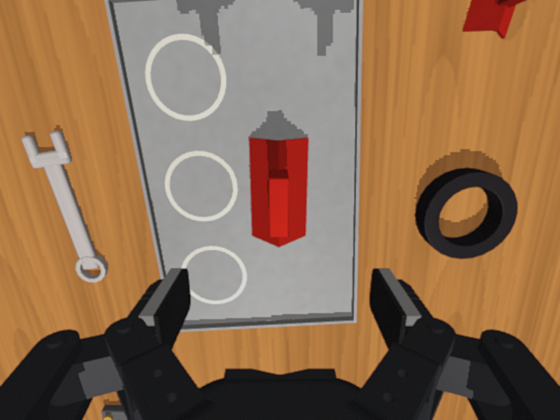

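View pics/t2.png

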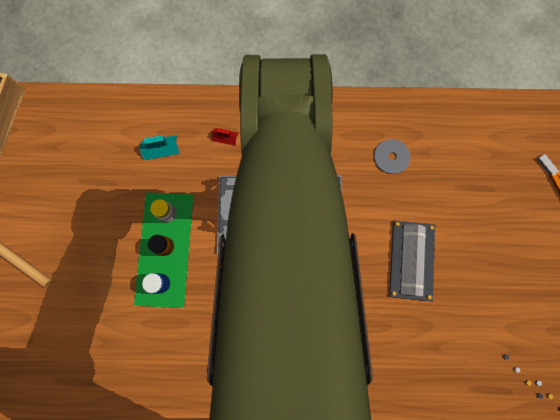

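All three containers are on the mat, at (162,209), (160,245) and (155,283). In the wrist view the tab spans u 269–288. I'll zoom in for the fine values.

Run:
```python
import cv2
a=cv2.imread('pics/w4.png')[120:260,230:330]; cv2.imwrite('pics/w4z.png',cv2.resize(a,None,fx=4.2,fy=4.2))
```

```text
(no output)
```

View pics/w4z.png

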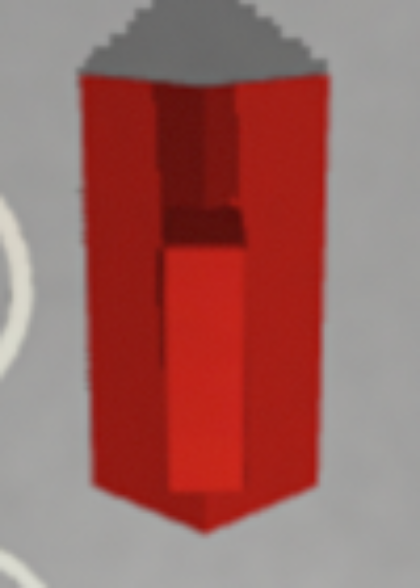

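Run:
```python
from h import *
d=np.load('w4.npz'); m={k:d[k] for k in d}
Z=lambda u,v,z: onz(m,(u+.5)/4.2+230-.5,(v+.5)/4.2+120-.5,z)
P=[Z(*p,.069) for p in [(162,246),(246,246),(243,492),(169,492)]]; print(np.round(P,4),np.mean(P,0))
ax=(P[0]+P[1]-P[2]-P[3])/2; print('len',np.linalg.norm(ax),'yaw',np.degrees(np.arctan2(ax[1],ax[0])))
a,b=Z(204,88,.035),Z(205,533,.035); print('ridge',a,b,(a+b)/2,np.degrees(np.arctan2(*(a-b)[:2][::-1])))
L=[Z(*p,.004) for p in [(80,72),(329,72),(318,486),(93,486)]];print(np.round(L,4),np.mean(L,0))
plan(np.mean(P,0)[0],np.mean(P,0)[1],.048,87.4)
```

```text
[[ 0.5932  0.0405  0.069 ]
 [ 0.6087  0.0398  0.069 ]
 [ 0.6064 -0.0095  0.069 ]
 [ 0.5919 -0.0089  0.069 ]] [0.600029  0.0154751 0.069    ]
len 0.04942570188317679 yaw 87.93080231191263
ridge [0.60202298 0.06530507 0.035     ] [ 0.59786924 -0.0340279   0.035     ] [0.59994611 0.01563859 0.035     ] 87.60549378375214
[[ 0.574   0.0668  0.004 ]
 [ 0.6303  0.0644  0.004 ]
 [ 0.6261 -0.037   0.004 ]
 [ 0.5698 -0.0345  0.004 ]] [0.60005101 0.01493556 0.004     ]
t18.62 tcp [0.6005 0.0137 0.1757] yaw 87.65 tilt 0.0048 q1,q6 [0.022 1.634] open 0.0852 F [-0.5 -0.2  0.1] 
 -> shift [  1.6  -1.1 127.7] turn 0.0044 rows>=2.0
```

jog_arm --moves '[[1,[1.5,-0.5,45],0],[1,[1.5,-0.5,90],0],[1,[1.5,-0.5,120],0],[1,[1.5,-0.5,127],0],[1,[1.5,-0.5,127],0]]'

```text
clock: 19.25
position: [0.6009, 0.0155, 0.0491]
tcp_rot: [0.001, 0.721, 0.693, 0.002]
ft_force: [0.3, 0.0, -0.3]
opening: 0.0856
```

Run:
```python
from h import *
plan(.6,.0155,.048,87.6)
```

```text
t19.25 tcp [0.6009 0.0155 0.0491] yaw 87.71 tilt 0.0048 q1,q6 [0.025 1.636] open 0.0856 F [ 0.3  0.  -0.3] 
 -> shift [-0.  -0.9  1.1] turn 0.0019 rows>=0.0
```

jog_arm --moves '[[0,[0,-1,0],0],[0,[0,-1,0],0],[0,[0,-1,0],0],[0,[0,-1,0],0],[0,[0,-1,0],0]]' --newtons 70

```text
clock: 19.88
position: [0.6002, 0.0155, 0.0496]
tcp_rot: [0.001, 0.721, 0.693, 0.002]
ft_force: [-0.4, 0.1, 5.0]
opening: 0.0148
```

jog_arm --moves '[[0,[0,0,0],0],[0,[0,0,0],0]]'

```text
clock: 20.12
position: [0.6002, 0.0155, 0.0496]
tcp_rot: [0.001, 0.721, 0.693, 0.002]
ft_force: [-0.5, -0.1, 3.4]
opening: 0.0149
```

Run:
```python
from h import *
plan(.6,.0155,.16,87.6)
```

```text
t20.12 tcp [0.6002 0.0155 0.0496] yaw 87.71 tilt 0.0055 q1,q6 [0.025 1.636] open 0.0149 F [-0.5 -0.1  3.4] 
 -> shift [   0.2    0.4 -110.4] turn 0.0019 rows>=1.8
```

jog_arm --moves '[[0,[0,0,-20],0],[0,[0,0,-60],0],[0,[0,0,-100],0],[0,[0,0,-120],0],[0,[0,0,-120],0]]'

```text
clock: 20.75
position: [0.6004, 0.0153, 0.1705]
tcp_rot: [0.002, 0.721, 0.693, 0.003]
ft_force: [0.4, -0.2, -3.5]
opening: 0.0145
```

Run:
```python
from h import *
plan(.457,-.3255,.17,175.4)
```

```text
t20.75 tcp [0.6004 0.0153 0.1705] yaw 87.71 tilt 0.0076 q1,q6 [0.025 1.636] open 0.0145 F [ 0.4 -0.2 -3.5] 
 -> shift [-346.3 -129.6   -1.1] turn -1.5305 rows>=8.2
```

jog_arm --moves '[[0,[-20,-8,0],-0.15],[0,[-60,-22,0],-0.3],[0,[-100,-37,0],-0.45],[0,[-140,-52,0],-0.6],[0,[-180,-67,0],-0.75]]'

```text
clock: 21.38
position: [0.5243, -0.1626, 0.1674]
tcp_rot: [0.001, 0.415, 0.91, 0.002]
ft_force: [0.7, -0.4, -3.7]
opening: 0.0149
```

Run:
```python
from h import *
plan(.457,-.3255,.17,175.4)
```

```text
t21.38 tcp [ 0.5243 -0.1626  0.1674] yaw 130.98 tilt 0.0050 q1,q6 [-0.303  0.553] open 0.0149 F [ 0.7 -0.4 -3.7] 
 -> shift [ -78.8 -157.6   -3.3] turn -0.7754 rows>=4.2
```

jog_arm --moves '[[0,[-17,-35,0],-0.16],[0,[-35,-70,0],-0.32],[0,[-53,-105,0],-0.48],[0,[-70,-140,0],-0.64],[0,[-79,-158,0],-0.775]]'

```text
clock: 22.0
position: [0.4548, -0.3268, 0.1644]
tcp_rot: [0.001, 0.039, 0.999, 0.002]
ft_force: [0.2, 0.6, -3.7]
opening: 0.0151
```

jog_arm --moves '[[0,[0,0,0],0],[0,[0,0,0],0]]'

```text
clock: 22.25
position: [0.454, -0.3258, 0.1628]
tcp_rot: [-0.0, 0.04, 0.999, 0.003]
ft_force: [-0.4, -0.4, -2.7]
opening: 0.0148
```

Run:
```python
from h import *
plan(.457,-.3255,.17,175.4)
m=r.camera_model('wrist'); snap('wrist','w5.png')
np.savez('w5.npz',R=m['R'],t=m['t'],cx=m['cx'],cy=m['cy'],fovy=m['fovy'])
```

```text
t22.25 tcp [ 0.454  -0.3258  0.1628] yaw 175.44 tilt 0.0063 q1,q6 [-0.625 -0.546] open 0.0148 F [-0.4 -0.4 -2.7] 
 -> shift [-2.9  0.5 -7.2] turn 0.0008 rows>=0.1
```

View pics/w5.png

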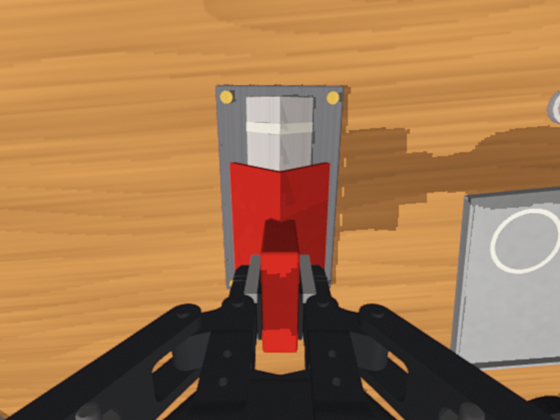

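Run:
```python
import cv2
a=cv2.imread('pics/w5.png')[75:275,200:360]; cv2.imwrite('pics/w5z.png',cv2.resize(a,None,fx=3,fy=3,interpolation=cv2.INTER_CUBIC))
```

```text
(no output)
```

View pics/w5z.png

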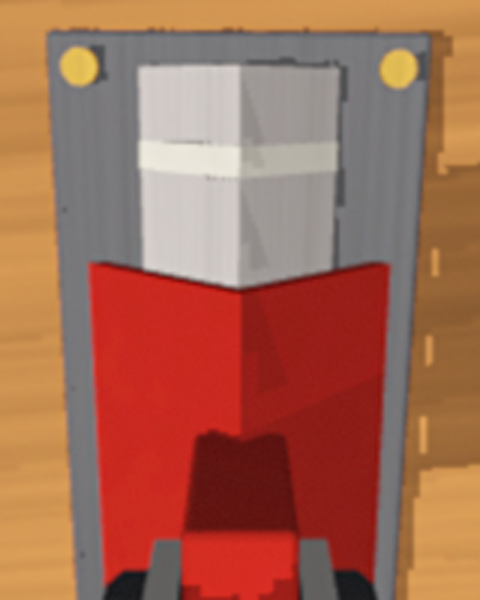

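Run:
```python
from h import *
d=np.load('w5.npz'); m={k:d[k] for k in d}
Z=lambda u,v,z: onz(m,(u+.5)/3+200-.5,(v+.5)/3+75-.5,z)
a,b=Z(240,66,.041),Z(240,284,.041); ang=lambda d:np.degrees(np.arctan2(d[1],d[0]))
print('rail',a,b,ang(a-b)); bd=Z(240,162,.041); print('band',bd)
p,q=Z(138,68,.01),Z(340,64,.01); print('rail end',p,q,(p+q)/2,ang(q-p))
c1,c2=Z(49,33,.01),Z(430,37,.01); print('plate',c1,c2,(c1+c2)/2,ang(c2-c1),np.linalg.norm(c1-c2))
b1,b2=Z(79,66,.012),Z(399,68,.012); print('bolts',(b1+b2)/2,ang(b2-b1))
e1,e2=Z(240,291,.1482),Z(241,435,.1482); print('bracket ridge',e1,e2,ang(e1-e2))
l1,l2=Z(89,262,.1172),Z(389,264,.1172); print('legs',l1,l2,(l1+l2)/2,ang(l2-l1),np.linalg.norm(l1-l2))
u=np.array([np.cos(np.radians(175.4)),np.sin(np.radians(175.4)),0])
for n,x,l in [('band',bd,66),('end',a,90),('plate',(c1+c2)/2,100)]: print(n,x-u*l/1000)
print('bracket',e1-u*.05)
```

```text
rail [ 0.36757205 -0.3183541   0.041     ] [ 0.42346542 -0.32283612  0.041     ] 175.41533200518666
band [ 0.39121414 -0.32024993  0.041     ]
rail end [ 0.36504355 -0.34717053  0.01      ] [ 0.36857563 -0.28961267  0.01      ] [ 0.36680959 -0.3183916   0.01      ] 86.48839945600764
plate [ 0.35378339 -0.37113077  0.01      ] [ 0.36341732 -0.26385785  0.01      ] [ 0.35860036 -0.31749431  0.01      ] 84.86816883334883 0.10770465277741559
bolts [ 0.36712863 -0.31836937  0.012     ] 85.08187066426882
bracket ridge [ 0.4035209  -0.32188926  0.1482    ] [ 0.42770334 -0.32366178  0.1482    ] 175.80784859676695
legs [ 0.40197344 -0.35027334  0.1172    ] [ 0.40696321 -0.29358762  0.1172    ] [ 0.40446833 -0.32193048  0.1172    ] 84.96949402269232 0.056904910791354436
band [ 0.45700154 -0.32554306  0.041     ]
end [ 0.45728215 -0.325572    0.041     ]
plate [ 0.45827825 -0.3255142   0.01      ]
bracket [ 0.45335984 -0.32589921  0.1482    ]
```

The rail centre comes out at (0.457, -0.3256) with yaw 175.3°, and the hand is within 0.5 mm across it. Now I descend.

jog_arm --moves '[[0,[-3,0.3,25],0],[0,[-3,0.3,50],0],[0,[-3,0.3,75],0],[0,[-3,0.3,85],0],[0,[-3,0.3,85],0]]'

```text
clock: 22.92
position: [0.4573, -0.3243, 0.0777]
tcp_rot: [-0.001, 0.039, 0.999, 0.003]
ft_force: [-0.3, -0.3, -1.4]
opening: 0.015
```

Run:
```python
from h import *
plan(.457,-.3256,.0616,175.3)
```

```text
t22.93 tcp [ 0.4573 -0.3243  0.0777] yaw 175.52 tilt 0.0067 q1,q6 [-0.62  -0.541] open 0.0150 F [-0.3 -0.3 -1.4] 
 -> shift [ 0.2 -1.4 16.1] turn 0.0039 rows>=0.3
```

jog_arm --moves '[[0,[0,-1.4,5],0],[0,[0,-1.4,9],0],[0,[0,-1.4,13],0],[0,[0,-1.4,16],0],[0,[0,-1.4,17],0]]'

```text
clock: 23.55
position: [0.4574, -0.3261, 0.0616]
tcp_rot: [-0.0, 0.039, 0.999, 0.003]
ft_force: [-4.5, 1.0, 11.3]
opening: 0.0152
```

Run:
```python
from h import *
plan(.457,-.3256,.0616,175.3)
```

```text
t23.55 tcp [ 0.4574 -0.3261  0.0616] yaw 175.49 tilt 0.0056 q1,q6 [-0.622 -0.543] open 0.0152 F [-4.5  1.  11.3] 
 -> shift [ 0.4  0.5 -0. ] turn 0.0033 rows>=0.0
```

jog_arm --moves '[[0.5,[0,0,0],0],[1,[0,0,0],0],[1,[0,0,0],0],[1,[0,0,0],0],[1,[0,0,0],0]]' --newtons 30

```text
clock: 24.18
position: [0.4573, -0.3261, 0.0615]
tcp_rot: [-0.001, 0.039, 0.999, 0.003]
ft_force: [-0.6, 0.4, 0.3]
opening: 0.0856
```

jog_arm --moves '[[1,[0,0,-20],0],[1,[0,0,-50],0],[1,[0,0,-90],0],[1,[0,0,-110],0],[1,[0,0,-110],0]]'

```text
clock: 24.8
position: [0.4585, -0.3274, 0.1732]
tcp_rot: [0.001, 0.039, 0.999, 0.002]
ft_force: [0.7, 0.7, -0.4]
opening: 0.0855
```

Run:
```python
from h import *
m=r.camera_model('wrist'); im,_=snap('wrist','w6.png')
plan(.567,.323,.18,180)
np.savez('w6.npz',R=m['R'],t=m['t'],cx=m['cx'],cy=m['cy'],fovy=m['fovy'])
cv2.imwrite('pics/w6z.png',cv2.resize(cv2.imread('pics/w6.png')[70:390,180:380],None,fx=1.8,fy=1.8,interpolation=cv2.INTER_CUBIC))
```

```text
t24.85 tcp [ 0.4577 -0.3269  0.1717] yaw 175.49 tilt 0.0049 q1,q6 [-0.622 -0.544] open 0.0855 F [ 0.8 -0.  -0.1] 
 -> shift [-57.8 656.5  -5.1] turn -0.0787 rows>=10.5
```

View pics/w6z.png

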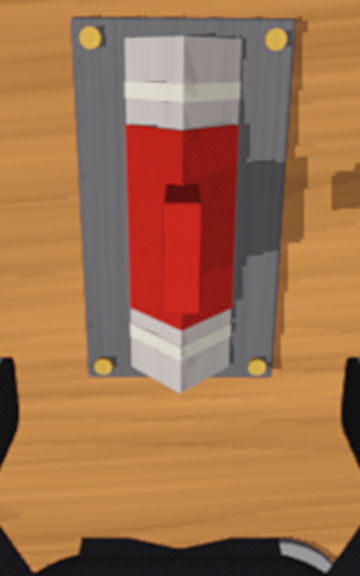

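Run:
```python
from h import *
d=np.load('w6.npz'); m={k:d[k] for k in d}
Z=lambda u,v,z: onz(m,(u+.5)/1.8+180-.5,(v+.5)/1.8+70-.5,z)
for n,p,q,z in [('br',(183,131),(182,330),.0467),('rail',(183,37),(181,392),.041),('band',(183,91),(181,353),.041)]:
    a,b=Z(*p,z),Z(*q,z); print(n,a.round(4),b.round(4),((a+b)/2).round(4),np.linalg.norm(a-b).round(4),np.degrees(np.arctan2(*(a-b)[:2][::-1])).round(2))
P=[Z(*p,.081) for p in [(164,203),(201,203),(199,313),(167,313)]]; print('tab',np.mean(P,0),np.round(P,4))
```

```text
br [ 0.4074 -0.3217  0.0467] [ 0.5064 -0.3299  0.0467] [ 0.4569 -0.3258  0.0467] 0.0993 175.27
rail [ 0.3676 -0.3186  0.041 ] [ 0.546  -0.3335  0.041 ] [ 0.4568 -0.3261  0.041 ] 0.179 175.22
band [ 0.3903 -0.3204  0.041 ] [ 0.5225 -0.3317  0.041 ] [ 0.4564 -0.326   0.041 ] 0.1326 175.11
tab [ 0.45671461 -0.32598142  0.081     ] [[ 0.4316 -0.3317  0.081 ]
 [ 0.4329 -0.3167  0.081 ]
 [ 0.4817 -0.3208  0.081 ]
 [ 0.4806 -0.3347  0.081 ]]
```

The bracket is within 0.5 mm of mid-rail with ridges parallel to 0.1°, so it is seated. Now I return the tub.

jog_arm --moves '[[1,[-6,60,0],-0.08],[1,[-12,120,0],-0.08],[1,[-18,180,0],-0.08],[1,[-23,240,0],-0.08],[1,[-28,300,0],-0.08]]'

```text
clock: 25.48
position: [0.5083, -0.0281, 0.1716]
tcp_rot: [-0.001, -0.001, 1.0, 0.003]
ft_force: [0.9, -0.3, -0.4]
opening: 0.0853
```

Run:
```python
from h import *
plan(.5675,.323,.165,180)
```

```text
t25.48 tcp [ 0.5083 -0.0281  0.1716] yaw -179.94 tilt 0.0055 q1,q6 [-0.058 -0.059] open 0.0853 F [ 0.9 -0.3 -0.4] 
 -> shift [-59.6 351.    8.2] turn 0.0011 rows>=5.7
```

jog_arm --moves '[[1,[-10,60,0],0],[1,[-20,120,0],0],[1,[-30,180,0],0],[1,[-41,240,0],0],[1,[-51,300,0],0]]'

```text
clock: 26.1
position: [0.5582, 0.2736, 0.171]
tcp_rot: [-0.002, -0.001, 1.0, 0.002]
ft_force: [0.4, -0.9, 0.1]
opening: 0.0855
```

jog_arm --moves '[[1,[-9,43,0],0],[1,[-9,43,0],0],[1,[-9,43,0],0]]'

```text
clock: 26.48
position: [0.5662, 0.3158, 0.1694]
tcp_rot: [-0.003, -0.001, 1.0, 0.001]
ft_force: [-0.3, 0.3, -1.3]
opening: 0.0856
```

Run:
```python
from h import *
m=r.camera_model('wrist'); im,_=snap('wrist','w7.png')
plan(.5676,.323,.034,180)
print(proj(m,[.5685,.323,.081]))
```

```text
t26.52 tcp [0.5664 0.3153 0.1699] yaw -179.97 tilt 0.0064 q1,q6 [0.506 0.505] open 0.0855 F [ 0.5 -0.7  0.3] 
 -> shift [ -2.    7.4 135.9] turn 0.0005 rows>=2.2
[289.43756147 222.13580685]
```

View pics/w7.png

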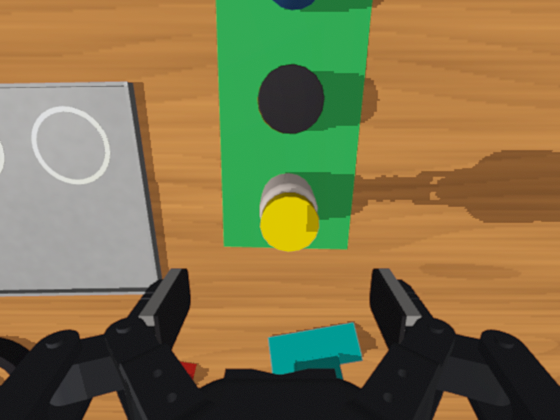

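The tub cap is at (289,222), exactly as predicted.

jog_arm --moves '[[1,[-1,6,45],0],[1,[-1,7.4,90],0],[1,[-1,7.4,125],0],[1,[-1,7.4,135],0],[1,[-1,7.4,135],0]]'

```text
clock: 27.15
position: [0.5666, 0.322, 0.0351]
tcp_rot: [-0.003, 0.0, 1.0, 0.001]
ft_force: [0.5, -0.4, 0.9]
opening: 0.0857
```

jog_arm --moves '[[0,[0,0,0],0],[0,[0,0,0],0],[0,[0,0,0],0],[0,[0,0,0],0],[0,[0,0,0],0]]' --newtons 30

```text
clock: 27.78
position: [0.5677, 0.3225, 0.0371]
tcp_rot: [-0.002, 0.0, 1.0, 0.001]
ft_force: [-0.7, -1.0, 4.6]
opening: 0.0492
```

jog_arm --moves '[[0,[0,0,-30],0],[0,[0,0,-80],0],[0,[0,-40,-112],0],[0,[5,-95,-112],0],[0,[10,-150,-112],0]]'

```text
clock: 28.4
position: [0.5584, 0.1711, 0.15]
tcp_rot: [-0.001, -0.0, 1.0, 0.002]
ft_force: [-0.3, -0.4, -2.4]
opening: 0.0487
```

Run:
```python
from h import *
plan(.523,-.0795,.145,180)
```

```text
t28.40 tcp [0.5584 0.1711 0.15  ] yaw -179.97 tilt 0.0037 q1,q6 [0.295 0.295] open 0.0487 F [-0.3 -0.4 -2.4] 
 -> shift [  35.5 -250.6    4.2] turn 0.0004 rows>=4.1
```

jog_arm --moves '[[0,[8,-55,0],0],[0,[16,-110,0],0],[0,[24,-170,0],0],[0,[31,-225,0],0],[0,[35,-250,0],0]]'

```text
clock: 29.02
position: [0.5229, -0.0815, 0.1499]
tcp_rot: [-0.0, 0.001, 1.0, 0.001]
ft_force: [-0.2, 0.9, -1.8]
opening: 0.049
```

Run:
```python
from h import *
plan(.523,-.0795,.0385,180)
```

```text
t29.02 tcp [ 0.5229 -0.0815  0.1499] yaw 179.87 tilt 0.0027 q1,q6 [-0.156 -0.154] open 0.0490 F [-0.2  0.9 -1.8] 
 -> shift [ -0.2   1.7 111.4] turn -0.0023 rows>=1.8
```

jog_arm --moves '[[0,[0,1.7,35],0],[0,[0,1.7,72],0],[0,[0,1.7,100],0],[0,[0,1.7,110],0],[0,[0,1.7,111],0]]'

```text
clock: 29.65
position: [0.523, -0.0795, 0.0392]
tcp_rot: [-0.0, 0.001, 1.0, 0.001]
ft_force: [0.3, -0.9, -1.2]
opening: 0.0491
```

Run:
```python
from h import *
plan(.523,-.0795,.0381,180)
```

```text
t29.65 tcp [ 0.523  -0.0795  0.0392] yaw 179.88 tilt 0.0027 q1,q6 [-0.152 -0.15 ] open 0.0491 F [ 0.3 -0.9 -1.2] 
 -> shift [ 0.  -0.   1.1] turn -0.0022 rows>=0.0
```

jog_arm --moves '[[0,[0,0,1],0],[0,[0,0,1.5],0],[0.85,[0,0,1],0],[1,[0,0,1],0],[1,[0,0,1],0]]'

```text
clock: 30.28
position: [0.5233, -0.0795, 0.0385]
tcp_rot: [-0.0, 0.001, 1.0, 0.001]
ft_force: [0.4, -0.4, 0.5]
opening: 0.0853
```

jog_arm --moves '[[1,[0,0,0],0],[1,[0,0,-40],0],[1,[0,0,-90],0],[1,[0,20,-130],0],[1,[0,60,-130],0]]'

```text
clock: 30.9
position: [0.5262, -0.0203, 0.1724]
tcp_rot: [0.003, 0.002, 1.0, 0.001]
ft_force: [0.2, 0.9, -0.5]
opening: 0.0854
```

Run:
```python
from h import *
plan(.477,.324,.165,180)
```

```text
t30.90 tcp [ 0.5262 -0.0203  0.1724] yaw 179.73 tilt 0.0071 q1,q6 [-0.04  -0.035] open 0.0854 F [ 0.2  0.9 -0.5] 
 -> shift [ 50.9 344.    7.8] turn -0.0048 rows>=5.6
```

jog_arm --moves '[[1,[9,60,0],0],[1,[18,120,0],0],[1,[27,180,0],0],[1,[36,240,0],0],[1,[45,300,0],0]]'

```text
clock: 31.52
position: [0.4822, 0.2819, 0.1729]
tcp_rot: [0.004, 0.002, 1.0, 0.001]
ft_force: [-0.4, -0.5, 0.6]
opening: 0.0853
```

jog_arm --moves '[[1,[6,37,0],0],[1,[6,37,0],0],[1,[6,37,0],0]]'

```text
clock: 31.9
position: [0.4761, 0.3184, 0.1727]
tcp_rot: [0.003, 0.002, 1.0, 0.001]
ft_force: [-0.8, -0.7, 0.0]
opening: 0.0854
```

Run:
```python
from h import *
plan(.477,.324,.035,180)
```

```text
t31.90 tcp [0.4761 0.3184 0.1727] yaw 179.74 tilt 0.0071 q1,q6 [0.591 0.596] open 0.0854 F [-0.8 -0.7  0. ] 
 -> shift [1.000e-01 5.400e+00 1.377e+02] turn -0.0045 rows>=2.2
```

jog_arm --moves '[[1,[0,5,45],0],[1,[0,5.5,90],0],[1,[0,5.5,125],0],[1,[0,5.5,138],0],[1,[0,5.5,138],0]]'

```text
clock: 32.52
position: [0.4771, 0.323, 0.0345]
tcp_rot: [0.003, 0.003, 1.0, 0.0]
ft_force: [0.2, -0.1, -0.7]
opening: 0.085
```

jog_arm --moves '[[0,[0,0,0],0],[0,[0,0,0],0],[0,[0,0,0],0],[0,[0,0,0],0],[0,[0,0,0],0]]'

```text
clock: 33.15
position: [0.4782, 0.3236, 0.0361]
tcp_rot: [0.004, 0.003, 1.0, 0.001]
ft_force: [-1.5, -1.3, 6.8]
opening: 0.0487
```

jog_arm --moves '[[0,[0,0,-30],0],[0,[0,0,-80],0],[0,[0,-40,-112],0],[0,[-10,-95,-112],0],[0,[-20,-150,-112],0]]'

```text
clock: 33.78
position: [0.4968, 0.1723, 0.1492]
tcp_rot: [0.005, 0.002, 1.0, 0.001]
ft_force: [1.7, 0.2, -2.1]
opening: 0.0487
```

Run:
```python
from h import *
plan(.5196,.0205,.145,180)
```

```text
t33.77 tcp [0.4968 0.1723 0.1492] yaw 179.75 tilt 0.0106 q1,q6 [0.335 0.339] open 0.0487 F [ 1.7  0.2 -2.1] 
 -> shift [ -23.4 -151.7    4.1] turn -0.0044 rows>=2.5
```

jog_arm --moves '[[0,[-8,-50,0],0],[0,[-16,-100,0],0],[0,[-22,-138,0],0],[0,[-24,-152,0],0],[0,[-24,-152,5],0]]'

```text
clock: 34.4
position: [0.5206, 0.02, 0.1444]
tcp_rot: [0.006, 0.003, 1.0, 0.001]
ft_force: [0.4, 0.8, -1.8]
opening: 0.0488
```

Run:
```python
from h import *
plan(.5207,.0203,.0375,180)
```

```text
t34.40 tcp [0.5206 0.02   0.1444] yaw 179.67 tilt 0.0116 q1,q6 [0.037 0.043] open 0.0488 F [ 0.4  0.8 -1.8] 
 -> shift [  1.1   0.  106.9] turn -0.0057 rows>=1.7
```

jog_arm --moves '[[0,[1,0,35],0],[0,[1,0,70],0],[0,[1,0,96],0],[0,[1,0,106],0],[0,[1,0,107],0]]'

```text
clock: 35.02
position: [0.5206, 0.0214, 0.0373]
tcp_rot: [0.005, 0.002, 1.0, 0.001]
ft_force: [0.4, -0.6, -1.2]
opening: 0.0486
```

Run:
```python
from h import *
plan(.5207,.0203,.0371,180)
```

```text
t35.02 tcp [0.5206 0.0214 0.0373] yaw 179.76 tilt 0.0113 q1,q6 [0.04  0.044] open 0.0486 F [ 0.4 -0.6 -1.2] 
 -> shift [-0.1 -1.1  0.2] turn -0.0042 rows>=0.0
```

jog_arm --moves '[[0,[0,0,0.5],0],[0,[0,0,0.7],0],[0.85,[0,0,0.3],0],[1,[0,0,0.3],0],[1,[0,0,0.3],0]]'

```text
clock: 35.65
position: [0.5209, 0.0214, 0.0372]
tcp_rot: [0.006, 0.002, 1.0, 0.001]
ft_force: [-0.4, -0.7, 0.3]
opening: 0.0856
```

jog_arm --moves '[[1,[0,0,0],0],[1,[0,0,-40],0],[1,[0,0,-90],0],[1,[0,20,-130],0],[1,[20,70,-130],0]]'

```text
clock: 36.28
position: [0.5034, 0.0912, 0.1711]
tcp_rot: [0.01, 0.004, 1.0, 0.002]
ft_force: [0.2, 1.8, -0.5]
opening: 0.0854
```

Run:
```python
from h import *
plan(.384,.327,.165,180)
```

```text
t36.27 tcp [0.5034 0.0912 0.1711] yaw 179.54 tilt 0.0198 q1,q6 [0.179 0.187] open 0.0854 F [ 0.2  1.8 -0.5] 
 -> shift [121.4 234.8   4.7] turn -0.0081 rows>=4.2
```

jog_arm --moves '[[1,[27,52,0],0],[1,[54,104,0],0],[1,[80,156,0],0],[1,[106,205,0],0],[1,[121,235,0],0]]'

```text
clock: 36.9
position: [0.3829, 0.3292, 0.1698]
tcp_rot: [0.01, 0.003, 1.0, 0.002]
ft_force: [0.8, 0.0, 0.1]
opening: 0.0854
```

jog_arm --moves '[[1,[0,0,0],0],[1,[0,0,0],0]]'

```text
clock: 37.15
position: [0.383, 0.3288, 0.1697]
tcp_rot: [0.01, 0.003, 1.0, 0.002]
ft_force: [-0.1, -0.3, 0.2]
opening: 0.0852
```

Run:
```python
from h import *
plan(.3845,.327,.035,180)
```

```text
t37.15 tcp [0.383  0.3288 0.1697] yaw 179.67 tilt 0.0199 q1,q6 [0.716 0.721] open 0.0852 F [-0.1 -0.3  0.2] 
 -> shift [  1.1  -2.3 134.7] turn -0.0057 rows>=2.2
```

jog_arm --moves '[[1,[1,-2,45],0],[1,[1,-2.3,90],0],[1,[1,-2.3,125],0],[1,[1,-2.3,135],0],[1,[1,-2.3,135],0]]'

```text
clock: 37.78
position: [0.3849, 0.3262, 0.0348]
tcp_rot: [0.009, 0.004, 1.0, 0.002]
ft_force: [-0.1, 0.5, 0.3]
opening: 0.0853
```

jog_arm --moves '[[0,[0,0,0],0],[0,[0,0,0],0],[0,[0,0,0],0],[0,[0,0,0],0],[0,[0,0,0],0]]'

```text
clock: 38.4
position: [0.3859, 0.327, 0.0363]
tcp_rot: [0.011, 0.003, 1.0, 0.002]
ft_force: [-0.6, -0.1, 5.0]
opening: 0.0493
```

jog_arm --moves '[[0,[0,0,-30],0],[0,[0,0,-80],0],[0,[-2,-4,-112],0],[0,[-30,-44,-112],0],[0,[-60,-90,-112],0]]'

```text
clock: 39.02
position: [0.4436, 0.2359, 0.1502]
tcp_rot: [0.011, 0.002, 1.0, 0.003]
ft_force: [0.8, 0.5, -3.6]
opening: 0.0495
```

Run:
```python
from h import *
plan(.5205,.120,.145,180)
```

```text
t39.02 tcp [0.4436 0.2359 0.1502] yaw 179.76 tilt 0.0237 q1,q6 [0.493 0.497] open 0.0495 F [ 0.8  0.5 -3.6] 
 -> shift [ -77.3 -115.6    6.3] turn -0.0042 rows>=2.2
```

jog_arm --moves '[[0,[-26,-39,0],0],[0,[-55,-78,0],0],[0,[-75,-110,0],0],[0,[-78,-116,0],0],[0,[-78,-116,0],0]]'

```text
clock: 39.65
position: [0.5207, 0.1194, 0.1513]
tcp_rot: [0.011, 0.002, 1.0, 0.003]
ft_force: [-0.6, 0.2, -3.1]
opening: 0.0492
```

jog_arm --moves '[[0,[0,0,0],0],[0,[0,0,0],0]]'

```text
clock: 39.9
position: [0.5201, 0.1203, 0.1513]
tcp_rot: [0.011, 0.002, 1.0, 0.003]
ft_force: [-0.4, 0.4, -2.8]
opening: 0.049
```

Run:
```python
from h import *
plan(.5217,.120,.038,180)
```

```text
t39.90 tcp [0.5201 0.1203 0.1513] yaw 179.80 tilt 0.0229 q1,q6 [0.227 0.23 ] open 0.0490 F [-0.4  0.4 -2.8] 
 -> shift [  0.9  -1.  113.3] turn -0.0035 rows>=1.8
```

jog_arm --moves '[[0,[1,-0.7,35],0],[0,[1,-0.7,75],0],[0,[1,-0.7,102],0],[0,[1,-0.7,112],0],[0,[1,-0.7,113],0]]'

```text
clock: 40.52
position: [0.5217, 0.1208, 0.0385]
tcp_rot: [0.011, 0.001, 1.0, 0.003]
ft_force: [0.4, 0.2, -3.7]
opening: 0.0492
```

Run:
```python
from h import *
plan(.5217,.120,.0373,180)
```

```text
t40.52 tcp [0.5217 0.1208 0.0385] yaw 179.84 tilt 0.0230 q1,q6 [0.227 0.23 ] open 0.0492 F [ 0.4  0.2 -3.7] 
 -> shift [ 0.  -0.8  1.2] turn -0.0029 rows>=0.0
```

jog_arm --moves '[[0,[0,-0.5,1],0],[0,[0,-0.5,1.5],0],[0.85,[0,-0.5,1],0],[1,[0,-0.5,1],0],[1,[0,-0.5,1],0]]'

```text
clock: 41.15
position: [0.5221, 0.1203, 0.0379]
tcp_rot: [0.011, 0.001, 1.0, 0.003]
ft_force: [0.9, 0.0, -0.4]
opening: 0.0851
```

jog_arm --moves '[[1,[0,0,0],0],[1,[1,0,-40],0],[1,[2,0,-90],0],[1,[3,0,-140],0],[1,[3,0,-140],0]]'

```text
clock: 41.78
position: [0.5188, 0.1201, 0.1822]
tcp_rot: [0.015, 0.001, 1.0, 0.004]
ft_force: [0.6, 0.1, -0.4]
opening: 0.0857
```

jog_arm --moves '[[1,[20,60,0],0],[1,[40,120,0],0],[1,[60,180,0],0],[1,[60,200,0],0],[1,[60,200,0],0]]'

```text
clock: 42.4
position: [0.459, 0.3212, 0.1811]
tcp_rot: [0.015, 0.0, 1.0, 0.004]
ft_force: [0.4, -0.5, -0.5]
opening: 0.0855
```

Run:
```python
from h import *
plan(.5217,.120,.0373,180)
snap('top','t9.png');snap('side','s9.png')
cv2.imwrite('pics/t9z.png',cv2.resize(cv2.imread('pics/t9.png')[165:305,210:445][:, :140],None,fx=5,fy=4.2,interpolation=cv2.INTER_CUBIC)[:600,:800])
```

```text
t42.40 tcp [0.459  0.3212 0.1811] yaw 179.97 tilt 0.0309 q1,q6 [0.617 0.617] open 0.0855 F [ 0.4 -0.5 -0.5] 
 -> shift [ -58.4 -202.2  144.1] turn -0.0006 rows>=4.1
```

View pics/t9z.png

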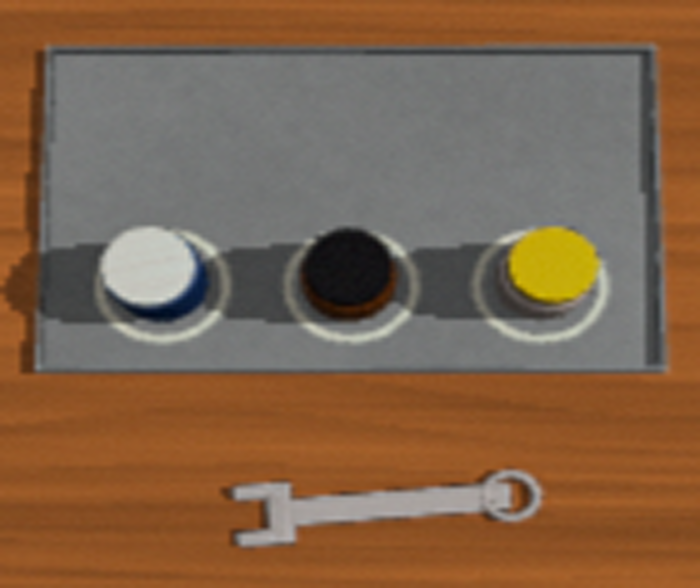

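View pics/s9.png

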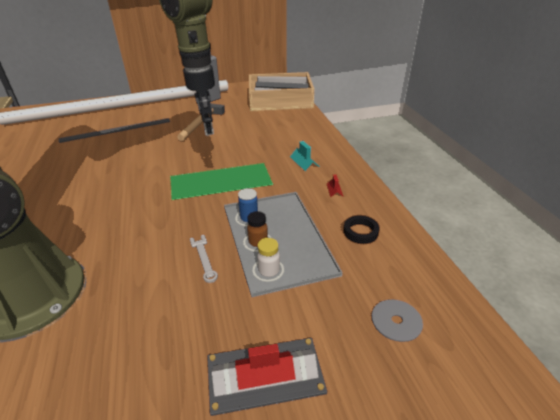

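Every cap is within about 2 mm of its starting image position, and the bracket sits between the bands. The wrench, roll and disc are unmoved, and the arm is clear of everything.

```bash
python3 -c "
from cell import r
print(r.sign_off())"
```

```text
the job is handed in; nothing more can be done
None
```

I moved the three containers to the mat and nested the bracket on the rail. I then put each container back in its own circle and handed the job in at about 42.5 s of the 144 s allowed.

- **Bracket:** the wrist view just after release put it within 0.5 mm of mid-rail, with the ridges parallel to about 0.1°. The gripper came down to exactly the worked-out seated height. In the final side view it still sits between the bands.
- **Containers:** in the last pictures all three stand upright, with their caps about 2 mm from where they started in the top view.
- **Bystanders:** the wrench looks unmoved in the final top and side views. I could check the roll and disc by eye only in the side view, and both look unmoved.
- **Robot:** the gripper is open, raised and touching nothing.

The tool tilt crept up to about 0.03 rad over the run. It was about 0.023 rad when I put the last container, the tin, down, and had no visible effect. No check failed or disagreed. The sign-off gives no verdict, so these are my own measurements.

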